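Load a piece of aluminium tube into the drilling jig and lock the quarter-turn clamp

TASK

Get the short piece of rectangular aluminium tube ready for drilling: turn the jig's clamp handle a quarter turn anticlockwise to its open stop, move the tube from the wooden holder into the slot between the jig's two aluminium cheeks so that it lies flat on the plate with its ends standing out evenly on both sides, then turn the handle clockwise fully to its closed stop so that the hold-down arm lies over the tube. The holder leaves only the tube's long sides free and the jig leaves only its ends free, so on the way lay it flat on the bare desk, let go, and take it the other way. Leave the glue bottle, the masking tape and the tape measure where they are.

Things in the scene. Friction and masses are not known exactly. Their poses are not given: they have to be found in the camera images.
- tube_piece: the part: short piece of rectangular aluminium tube, 28 (own x) x 65 (own y, the bore's direction) x 18 mm high (z), walls 2.5 mm, about 90 g. Origin: centre of its underside. At the start it lies in the holder, its y along the holder's y.
- holder: fixed wooden holder: plywood foot 70 (x) x 116 (y) x 10 mm thick, on it two end blocks (40 x 16 x 18 mm high, as high as the part), 69 mm apart along y; open towards +x and -x. Origin: centre of the foot's underside. The part lies on the foot, 10 mm above the desk. Holder and jig stand left and right or the other way round; the desk between them is free.
- jig: fixed drilling jig: plywood plate 160 (x, from -80 to 80) x 130 (y, from -95 to 35) x 12 mm thick. Origin on its underside (desk top). Carries the two cheeks, the post and the handle.
- nest (a point): the part's place: on the plate's upper side (12 mm above the desk), middle of the slot between the cheeks, at jig x = 0, y = -60 mm; axes as the jig's. The cheeks run along jig x, 44 mm long, 10 thick, 18 high (as the part); the slot is 32 mm wide, open at both ends and on top. The part lies there with its own y along jig x, either way round, 10.5 mm standing out at each end.
- handle_pivot (a point): point on the handle's upright axis, 53 mm above the desk (mid-height of the lever), at jig x = 0, y = 5 mm. Axes as the jig's.
- handle_grip (a point): middle of the lever's black grip, 80 mm from the axis, 53 mm above the desk; moves with the lever. The grip is 15 mm wide, 14 high, from 48 to 110 mm from the axis; the hub is 32 mm across, its top 67 mm above the desk. Across the hub from the lever is the hold-down arm: 18 mm wide, to 77 mm from the axis, top 48 mm and rubber pad's underside 32 mm above the desk (2 mm over a seated part).
- clamp_handle (a joint): angle of the handle, 0 = open stop (lever points to jig -x, hold-down arm to jig +x, clear of the slot), 1.571 = closed stop (lever points to jig +y, arm to jig -y, over the slot). It grows clockwise seen from above; stays where it is left; about 0.12 N m of friction.
- glue_bottle: bystander: small white bottle with a nozzle, 29 mm across, 85 mm high, standing. Origin: centre of its underside.
- masking_tape: bystander: roll of tape lying flat, 69 mm across, 24 mm high. Origin: centre of its underside.
- tape_measure: bystander: yellow tape measure, 37 x 83 x 64 mm high. Origin: centre of its underside.
Things that resemble listed ones, but are neither listed nor needed, are in the scene too. There is more than one size of the jig; the job needs the larger. There is more than one size of the tube_piece; the job needs the larger.

How it is judged (in metres and radians):
On the way, in this order (a step that is already met when the one before it is completed fails the run):
1. the clamp handle is turned to its open stop (within 0.12 rad) (value of joint clamp_handle below 0.12 rad), for 0.1 s.
2. the tube lies on the bare desk, let go (height (world z) of tube_piece below 0.004 m and angle between tube_piece's own z axis and vertical below 0.1 rad and contact force between the fingers and tube_piece below 0.1 N), for 0.1 s.
3. the tube lies flat in the slot between the cheeks, let go (x of tube_piece in the frame of nest between -0.008 and 0.008 m and y of tube_piece in the frame of nest between -0.005 and 0.005 m and z of tube_piece in the frame of nest below 0.002 m and angle between tube_piece's own z axis and vertical below 0.06 rad and angle between the y axis of tube_piece and the x axis of jig, either way round below 0.15 rad and contact force between the fingers and tube_piece below 0.1 N), for 0.2 s.
At the end, for the whole second after the job is handed in: The handle is at its closed stop (within 0.12 rad) and still; the tube lies at rest and flat on the jig's plate between the cheeks (underside within 2 mm of the plate), its long side along the slot, its middle within 8 mm of the slot's middle lengthwise and 5 mm across (value of joint clamp_handle above 1.45 rad and velocity of joint clamp_handle below 0.05 rad/s and x of tube_piece in the frame of nest between -0.008 and 0.008 m and y of tube_piece in the frame of nest between -0.005 and 0.005 m and z of tube_piece in the frame of nest below 0.002 m and angle between tube_piece's own z axis and vertical below 0.06 rad and angle between the y axis of tube_piece and the x axis of jig, either way round below 0.15 rad and linear speed of tube_piece below 0.02 m/s); the robot touches nothing.
It fails at once if the glue bottle is moved by more than 20 mm or knocked over (distance of glue_bottle from where it was at the start of the episode above 0.02 m or angle between glue_bottle's own z axis and vertical above 0.5 rad).
It fails at once if the masking tape is moved by more than 20 mm (distance of masking_tape from where it was at the start of the episode above 0.02 m).
It fails at once if the tape measure is moved by more than 20 mm (distance of tape_measure from where it was at the start of the episode above 0.02 m).
It also fails if it takes over 72 s, if anything falls off the work surface, if the arm or the gripper's body presses on something with over 40 N, if the wrist force passes 120 N, or if a joint passes its speed limit or range.

ROBOT

A 6-joint arm with a two-finger parallel gripper is mounted at the origin on a cart in front of the work surface, level with it; the furniture and walls round the work are solid. World frame = base frame: x ahead of the robot, y to its left, z up, the work surface at z = 0. Lengths are in mm, angles in rad, forces in N, time in s.
With the tool pointing down it reaches from about 275 to 825 mm from the base axis. Payload 4.9 kg.
Tool frame: the origin (TCP) lies at the very end of the fingers, on their centre line; the grasp point (between the pads) lies 19 mm behind it; z points along the fingers, y is the line along which they close (so a half turn about z gives the same grasp; the last joint's range is limited). The gripper opens to 85 mm and grips with 20 to 120 N. Pads are 22 mm wide; open, the fingers measure 114 mm over their backs; the gripper's body (76 mm by 85 mm) begins 54 mm behind the grasp point. The pads swing forward as they close: fully open they stand 13 mm farther back than shut.
Start: joints at [-1.403, 0.326, -0.193, 1.052, 0, 1.437], TCP at [163.493, -525.156, 231.281] pointing down, gripper open.
Joint ranges: [-2.65, 2.65], [-0.97, 1.79], [-1.3, 1.35], [-1.93, 2.1], [-1.47, 1.37], [-3.14, 3.14]. Speed limits (rad/s): [2.57, 2.57, 3.14, 3.14, 3.14, 3.14].

INTERFACE

Orientations are given as [roll, pitch, yaw] about the fixed x, y, z axes, in that order (R = Rz(yaw) Ry(pitch) Rx(roll)).
In Python, from bench import bot, solve_ik, imaging gives the robot as it stands. Calls block until the motion is done:
- bot.move_ptp(position, orientation): joint-space move of the TCP to a pose.
- bot.movel(position, rot=None, max_speed=150, threshold=None): straight line of the TCP; rot=None keeps the orientation; max_speed is the mean speed in mm/s. With threshold (N) it stops when the force on the tool has changed by that much, and returns True; else False.
- bot.move_j(angles): joint-space move.
- bot.grip(opening, effort=None): opening from 0.0 (shut) to 1.0 (fully open); effort is the grip in N (None keeps the last); returns when the fingers have stopped.
- bot.dwell(seconds).
- solve_ik(position, orientation): joint angles nearest the present ones, or None.
- bot.get_state(): the state.
- imaging.capture(name): name is "scene" or "top" or "wrist"; returns the picture (480x640x3 uint8, blue, green, red); there is no depth.
- imaging.camera_model(name): a dict with "K" (3x3 intrinsics, pixels), "position" and "rotation" of the camera in the world. Camera axes: x right, y up, looking along -z (the intrinsics and any distortion apply to the point x, -y, -z); pixel columns grow to the right and rows downward; lengths in mm; the calibration is good to about 2 mm. A picture is of the moment at which its call begins: read the wrist's pose just before it. camera_model takes no time and is no camera call; for the wrist camera it gives the pose at the moment of the call.
A pose or a line that the arm cannot do raises bot.IKError and nothing moves.
- bot.sign_off(): hands the job in; it is judged then, once.
The state is a dict: "t": time; "qpos": joint angles; "joint_velocities": joint speeds; "effort": joint torques, N m; "tcp_pos": TCP position; "orientation": TCP orientation; "contact_force": force on the tool from outside, world axes, zero at the start; "wrist_torque": the same for the moment, N m; "opening": opening from 0.0 (shut) to 1.0 (fully open); "gripper_force": force on a finger pad.
Only numpy, scipy, OpenCV 4.12 (cv2) and the standard library are available. Lean on these libraries where they do the work, as an engineer would, in place of code of your own. Each camera call takes 0.05 s, during which the arm holds its last target. There are 200 camera calls.

## Working session

There is one attempt and no reset: what is moved stays moved. The work goes in short steps, each a Python script; the robot and the scene stay as the last script left them, time stands still between calls to the robot, and variables do not carry over. Pictures are saved under pics/ and viewed, at most 10 in all, crops included, and the job is handed in when it is done.

```bash
ls; mkdir -p pics; python3 - <<'E'
from bench import bot, imaging
import cv2, numpy as np
for n in ("top","scene"):
    im=imaging.capture(n); cv2.imwrite(f"pics/{n}0.png",im)
    m=imaging.camera_model(n); print(n,{k:np.round(v,4).tolist() if not isinstance(v,str) else v for k,v in m.items()})
E
```

```text
pics
top {'K': [[452.4921, 0.0, 314.926], [0.0, 452.4921, 234.1771], [0.0, 0.0, 1.0]], 'position': [400.448, -13.0186, 1002.433], 'rotation': [0.1679, 0.0008, -1.5848]}
scene {'K': [[499.9452, 0.0, 322.2618], [0.0, 499.9452, 235.4303], [0.0, 0.0, 1.0]], 'position': [60.3533, 644.553, 487.771], 'rotation': [1.0743, -0.0007, -2.5057]}
```

View pics/top0.png

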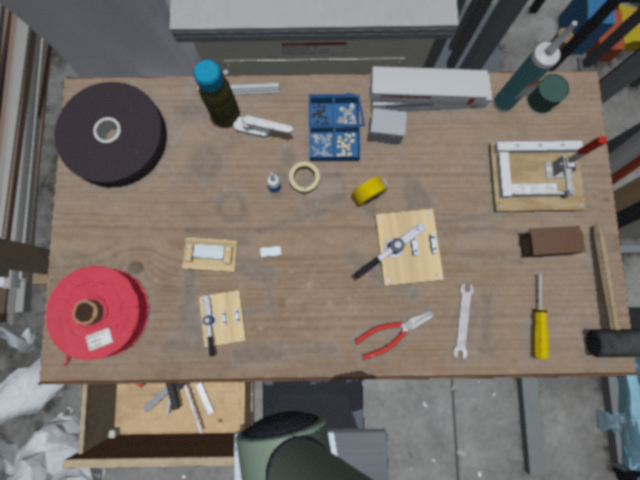

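View pics/scene0.png

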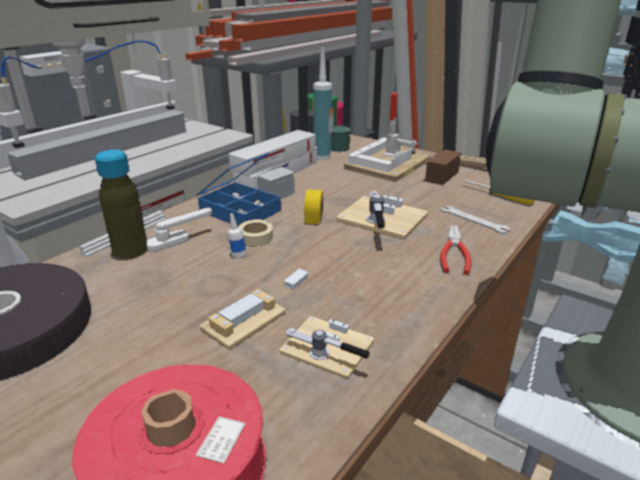

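Top view: larger jig at about (408,247), with its cheeks to the right at (415,245) and (434,242) and the lever pointing lower-left. Holder with the large tube at (210,254), small decoy tube at (271,252), small decoy jig at (222,318). Bystanders: glue (273,182), masking tape (304,177), tape measure (369,190).

```bash
cat > h.py <<'E'
from bench import bot, imaging, solve_ik
import cv2, numpy as np
from scipy.spatial.transform import Rotation as R
D=(np.pi,0)
def px2w(m,uv,z):
    r=np.array(m["rotation"],float); r=r if r.shape==(3,3) else R.from_euler("xyz",r).as_matrix()
    d=r@(np.linalg.inv(m["K"])@[*uv,1]*[1,-1,-1]); p=np.array(m["position"])
    return (p+d*(z-p[2])/d[2])[:2]
def w2px(m,p):
    r=np.array(m["rotation"],float); r=r if r.shape==(3,3) else R.from_euler("xyz",r).as_matrix()
    c=r.T@(np.array(p)-m["position"])*[1,-1,-1]; c=m["K"]@c; return c[:2]/c[2]
E
python3 - <<'E'
from h import *
m=imaging.camera_model("top")
for n,uv,z in [("plate UL",(377,212),12),("UR",(434,208),12),("LR",(442,279),12),("LL",(386,284),12),("hub",(397,245),67),("grip end",(357,275),53),("holder UL",(185,238),10),("UR",(236,240),10),("LR",(235,270),10),("LL",(183,268),10),("tube",(209,252),28),("small",(271,252),14),("mtape",(304,177),24),("glue",(273,188),0),("tm",(369,191),60),("smalljig",(222,318),12)]:
    print(n,px2w(m,uv,z).round(0))
print(bot.get_state()); w=imaging.camera_model("wrist"); print(w)
r=R.from_euler("xyz",bot.get_state()["orientation"]).as_matrix()
print("cam in tool",r.T@(np.array(w["position"])-bot.get_state()["tcp_pos"]))
print((r.T@R.from_euler("xyz",w["rotation"]).as_matrix()).round(2))
E
```

```text
plate UL [ 617. -154.]
UR [ 624. -282.]
LR [ 465. -291.]
LL [ 456. -168.]
hub [ 534. -186.]
grip end [ 473. -101.]
holder UL [564. 274.]
UR [558. 161.]
LR [491. 162.]
LL [497. 276.]
tube [530. 216.]
small [530.  83.]
mtape [697.   8.]
glue [679.  80.]
tm [ 653. -132.]
smalljig [388. 188.]
{'t': 0.1, 'qpos': array([-1.40319381e+00,  3.26920917e-01, -1.93477979e-01,  1.05197760e+00,
        3.33499786e-06,  1.43657189e+00]), 'joint_velocities': array([ 0.00157843, -0.00114531,  0.00183423,  0.00035027,  0.00094122,
        0.00119178]), 'effort': array([ 1.43547786e-03, -4.44238508e+01,  2.63038158e+01,  7.81025039e-03,
       -1.24035209e-04,  8.17355410e-07]), 'tcp_pos': array([ 163.40872188, -524.62838079,  230.55450902]), 'orientation': array([-3.14002714e+00, -2.14765894e-04,  3.01826788e-01]), 'contact_force': array([-0.26149754, -0.80797206,  0.46294714]), 'wrist_torque': array([ 0.02267628, -0.00397676,  0.01688098]), 'gripper_force': 0.0, 'opening': 1.0036502756118275}
{'K': array([[378.28884334,   0.        , 316.58966331],
       [  0.        , 378.28884334, 241.1430279 ],
       [  0.        ,   0.        ,   1.        ]]), 'position': array([ 226.47034701, -505.97521768,  373.71145868]), 'rotation': array([-2.61393054e-01,  9.42701214e-04, -1.26975317e+00])}
cam in tool [  65.78660162    0.7119681  -143.14411424]
[[-0.    0.97  0.26]
 [ 1.    0.   -0.  ]
 [-0.    0.26 -0.97]]
```

```bash
python3 - <<'E'
from h import *
import pickle
def view(n,p,crop):
    bot.move_ptp(p,[np.pi,0,0]); bot.dwell(.3)
    m=imaging.camera_model("wrist"); im=imaging.capture("wrist"); pickle.dump(m,open(f"{n}.pkl","wb"))
    cv2.imwrite(f"pics/{n}.png",im); print(bot.get_state()["tcp_pos"],bot.get_state()["qpos"],bot.get_state()["t"])
    return im
view("hold",[520,216,170],0)
view("jig",[520,-205,170],0)
E
```

```text
[520.04528404 215.88631047 170.02756994] [ 2.62388540e-01  3.97373966e-01 -2.51856638e-01  9.21560187e-01
  1.20587047e-05 -2.87895478e+00] 4.0333
[ 519.99812061 -204.97191785  170.00520496] [-5.07540314e-01  3.90174943e-01 -2.63073138e-01  9.17564423e-01
  1.71052242e-06  2.63397354e+00] 8.9167
```

View pics/hold.png

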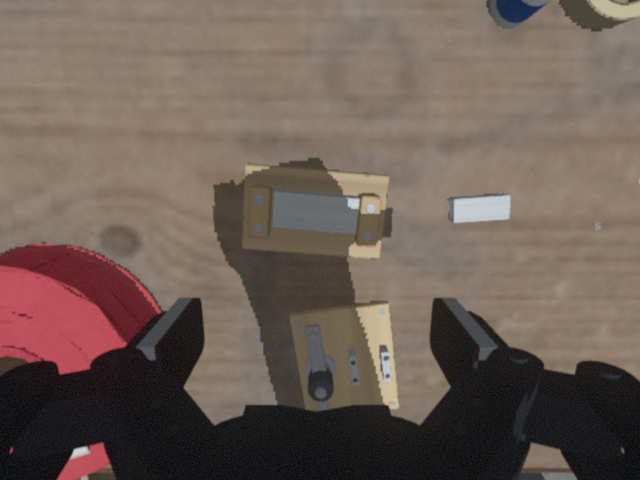

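View pics/jig.png

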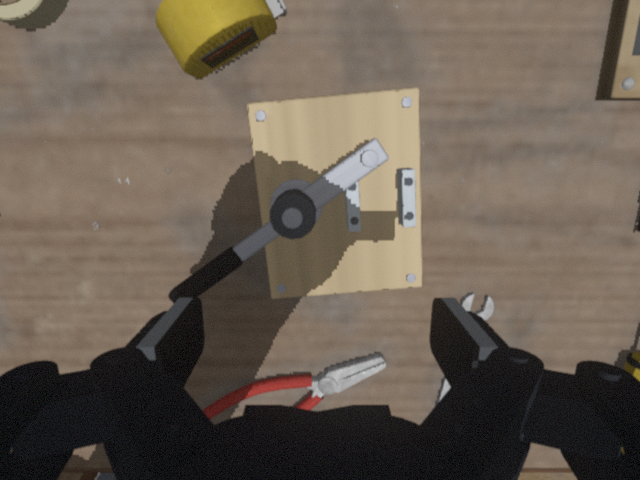

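Holder view: foot corners about (245,164), (389,177), (380,258), (243,248), tube top about (274,191)–(357,234). Jig view: plate corners (248,103), (418,88), (422,287), (272,298), hub (293,213), right cheek centre (408,198), lever towards (172,296).

```bash
python3 - <<'E'
from h import *
import pickle
from scipy.optimize import least_squares
def fit(n,model,px,z):
    m=pickle.load(open(n+".pkl","rb")); w=np.array([px2w(m,u,zz) for u,zz in zip(px,z)]); model=np.array(model)
    f=lambda p:(np.array([[np.cos(p[2]),-np.sin(p[2])],[np.sin(p[2]),np.cos(p[2])]])@model.T).T+p[:2]-w
    s=least_squares(lambda p:f(p).ravel(),[*w.mean(0),0]).x; print(n,s.round(3)); print(f(s).round(1).tolist()); return m
fit("hold",[(35,58),(35,-58),(-35,-58),(-35,58)],[(245,164),(389,177),(380,258),(243,248)],[10]*4)
fit("hold",[(14,32.5),(14,-32.5),(-14,-32.5),(-14,32.5)],[(274,191),(360,197),(357,234),(271,230)],[28]*4)
m=fit("jig",[(80,35),(80,-95),(-80,-95),(-80,35),(0,5),(0,-81)],[(248,103),(418,88),(422,287),(272,298),(293,213),(408,198)],[12]*4+[67,30])
a=px2w(m,(293,213),67); b=px2w(m,(172,296),53); c=px2w(m,(385,150),48); print(a,b,c,np.degrees(np.arctan2(*(b-a)[::-1])),np.degrees(np.arctan2(*(c-a)[::-1])))
big=lambda n,x0,y0,w,h,k:cv2.resize(cv2.imread(f"pics/{n}.png")[y0:y0+h,x0:x0+w],None,fx=k,fy=k,interpolation=cv2.INTER_CUBIC)
A=big("hold",235,155,160,110,4); B=big("jig",240,80,190,225,2.6)
cv2.imwrite("pics/c1.png",A); cv2.imwrite("pics/c2.png",B)
E
```

```text
hold [ 5.28694e+02  2.16895e+02 -8.00000e-02]
[[0.4, 0.5], [1.4, -1.4], [-1.1, -0.1], [-0.7, 1.0]]
hold [ 5.31864e+02  2.15958e+02 -6.30000e-02]
[[-1.0, 0.3], [-0.5, 0.3], [0.4, 0.6], [1.2, -1.2]]
jig [ 5.37183e+02 -1.94507e+02  8.20000e-02]
[[1.2, 1.1], [1.4, -1.6], [0.3, -0.3], [-0.3, 1.2], [-2.6, 0.5], [0.0, -0.9]]
[ 539.39816391 -190.03263589] [474.44743872 -98.52557852] [ 579.33657773 -252.27604586] 125.36672274981345 -57.31378565045949
```

View pics/c1.png

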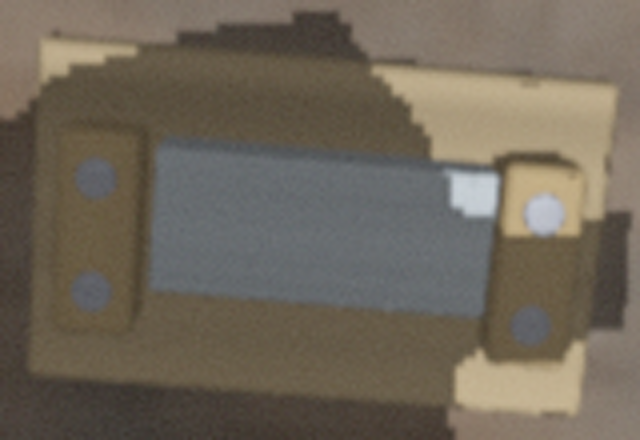

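View pics/c2.png

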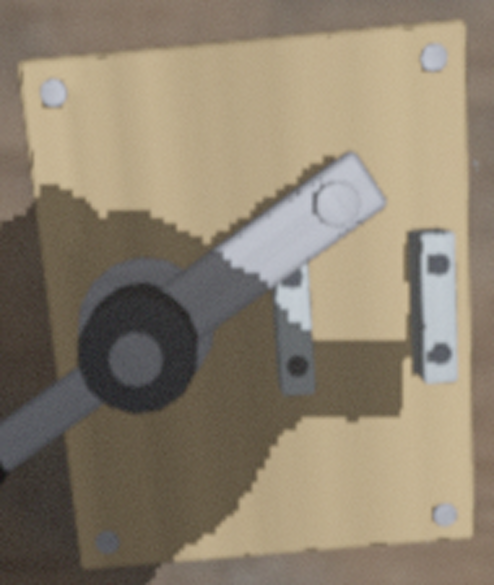

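Crops confirm the readings: cap at jig px (292.7,213.8), lever at about 1.06 rad. Opening the handle now with a loose straddle of the grip, then looking closer at the slot.

```bash
cat >> h.py <<'E'
JY=.082; PIV=np.array([538,-189.5])
def hpose(th,z,r=80):  # th = world angle of lever
    return [*(PIV+r*np.array([np.cos(th),np.sin(th)])),z],[np.pi,0,th]
def arc(a,b,z,n,thr=15,sp=90):
    for t in np.linspace(a,b,n+1)[1:]:
        p,o=hpose(t,z)
        if bot.movel(p,o,sp,threshold=thr): break
    s=bot.get_state(); print("arc end",np.degrees(t),s["tcp_pos"].round(1),s["contact_force"].round(1),s["t"],s["opening"])
    return np.arctan2(*(s["tcp_pos"][:2]-PIV)[::-1])%(2*np.pi)
E
python3 - <<'E'
from h import *
import pickle
a=np.radians(124); z=32
p,o=hpose(a,110); bot.move_ptp(p,o); bot.grip(.42)
p,o=hpose(a,z); print(bot.movel(p,o,120,threshold=10)); print(bot.get_state()["contact_force"])
bot.grip(.28)
e=arc(a,np.pi+JY+.2,z,6); print(np.degrees(e))
p,o=hpose(e-.03,z); bot.movel(p,o,60)
bot.grip(.5); p,o=hpose(e-.03,120); bot.movel(p,o,150)
bot.grip(1.0)
yaw=JY+np.pi/2; n=np.array([542.5,-254.5])
bot.move_ptp([n[0],n[1]-10,110],[np.pi,0,yaw]); bot.dwell(.2)
m=imaging.camera_model("wrist"); im=imaging.capture("wrist"); pickle.dump(m,open("slot.pkl","wb")); cv2.imwrite("pics/slot.png",im)
print(bot.get_state()["t"])
E
```

```text
False
[ 0.61229256  0.98228811 -0.22649588]
arc end 196.1574098226892 [ 458.5 -198.6   31.1] [1.3 3.9 2.7] 14.3 0.2805109376838253
186.5364863103514
17.7417
```

View pics/slot.png

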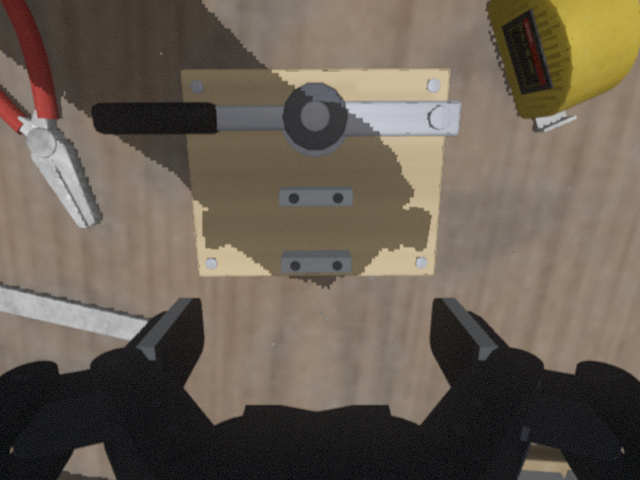

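Slot view: the lever is at the open stop (parallel to the plate edge). Cheek screw midpoints are at about (316,198) and (316.5,266), plate corners (182,70), (450,68), (434,276), (199,276), hub (315,117).

```bash
python3 - <<'E'
from h import *
import pickle
m=pickle.load(open("slot.pkl","rb"))
c1=px2w(m,(316,198),30); c2=px2w(m,(316.5,266),30); h=px2w(m,(315,117),67)
print(c1,c2,(c1+c2)/2,np.linalg.norm(c1-c2),"hub",h)
P=[px2w(m,u,12) for u in [(182,70),(450,68),(434,276),(199,276)]]; print(np.round(P,1).tolist())
c=np.mean(P,0); r=lambda a:np.array([[np.cos(a),-np.sin(a)],[np.sin(a),np.cos(a)]])
print("nest from plate",c+r(JY)@[0,-30], "pivot",c+r(JY)@[0,35])
print("yaws",[np.arctan2(*(b-a)[::-1]) for a,b in [(P[0],P[1]),(P[3],P[2]),(px2w(m,(281,265),30),px2w(m,(351,264.5),30)),(px2w(m,(279,198),30),px2w(m,(353,198),30)),(px2w(m,(100,118),53),px2w(m,(215,118),53))]])
print("yaw from y",np.arctan2(*(c1-c2)[::-1])-np.pi/2)
E
```

```text
[ 540.11123559 -233.16485045] [ 543.86683575 -275.49048264] [ 541.98903567 -254.32766654] 42.49192479374553 hub [ 536.15139648 -189.6784406 ]
[[455.5, -166.8], [612.6, -152.9], [624.2, -282.2], [465.7, -295.2]]
nest from plate [ 541.97224489 -254.17767309] pivot [ 536.64821604 -189.39608067]
yaws [np.float64(0.08850467651404301), np.float64(0.08150806199875717), np.float64(0.08903649005376499), np.float64(0.08155358979176748), np.float64(0.08159547052307041)]
yaw from y 0.08849933374585284
```

```bash
sed -i 's/^JY=.*/JY=.085; PIV=np.array([536.8,-189.5]); NEST=np.array([542,-254.2])/' h.py; python3 - <<'E'
from h import *
import pickle
T=[531,216.3]; o=[np.pi,0,-.07-np.pi/2]
bot.move_ptp([*T,100],o); bot.grip(.62,40)
print(bot.movel([*T,13],o,100,threshold=12)); 
bot.grip(0.0); s=bot.get_state(); print(s["opening"],s["gripper_force"],s["tcp_pos"].round(1),s["t"])
bot.movel([*T,100],o,150)
m=imaging.camera_model("wrist"); im=imaging.capture("wrist"); cv2.imwrite("pics/lift.png",im)
o2=[np.pi,0,np.pi+JY]; L=[520,-20]
bot.move_ptp([*L,60],o2)
print("touch",bot.movel([*L,2.5],o2,60,threshold=5)); s=bot.get_state(); print(s["tcp_pos"].round(1),s["opening"],s["contact_force"].round(1),s["t"])
bot.grip(.62); bot.movel([*L,100],o2,150)
o3=[np.pi,0,JY+np.pi/2]
bot.move_ptp([L[0],L[1]-10,100],o3); bot.grip(1.0); bot.dwell(.2)
m=imaging.camera_model("wrist"); im=imaging.capture("wrist"); pickle.dump(m,open("desk.pkl","wb")); cv2.imwrite("pics/desk.png",im); print(bot.get_state()["t"])
E
```

```text
False
0.31314378170335194 41.02547585964203 [531.8 216.5  13.9] 21.4
touch True
[519.2 -19.9   3.9] 0.31401638820957783 [-1.4 -0.6  5.4] 24.0083
27.225
```

View pics/desk.png

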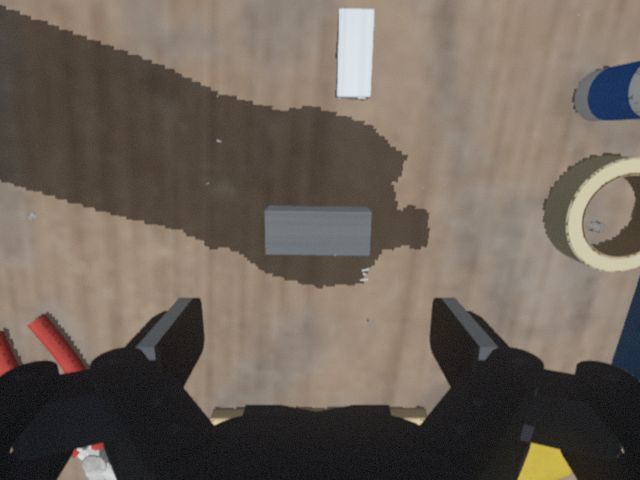

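Desk view: the tube lies flat and free, top face about (265–371, 211–256), centre (318,233). Gripping it by its ends now and moving it by the measured difference to the slot.

```bash
python3 - <<'E'
from h import *
import pickle
m=pickle.load(open("desk.pkl","rb"))
c=px2w(m,(318.3,233),18); print("tube",c,[px2w(m,u,18).round(1) for u in [(265.5,211),(371,211),(371,255.5),(265.5,255.5)]])
o3=[np.pi,0,JY+np.pi/2]; G=np.array([519.6,-20.0])
bot.movel([*G,60],o3,150); print(bot.movel([*G,-2],o3,70,threshold=8))
bot.grip(0.0,40); s=bot.get_state(); print(s["opening"],s["gripper_force"],s["tcp_pos"].round(1),s["t"])
bot.movel([*G,90],o3,150); s=bot.get_state(); print(s["opening"],s["gripper_force"])
N=G+NEST-c; N[0]=NEST[0]; print("place",N)
im=imaging.capture("wrist"); cv2.imwrite("pics/held.png",im)
N=NEST+0.5*((G-c)-[0,0]) ; N[0]=NEST[0]; print("half-corrected",N)
bot.move_ptp([*N,90],o3); bot.movel([*N,34],o3,100)
t=bot.movel([*N,9],o3,30,threshold=6); s=bot.get_state(); print("touch",t,s["tcp_pos"].round(1),s["contact_force"].round(1),s["wrist_torque"].round(2),s["t"])
im=imaging.capture("wrist"); cv2.imwrite("pics/inslot.png",im)
E
```

```text
tube [520.87545011 -20.44793774] [array([488. ,  -9.5]), array([551.4,  -4.2]), array([554.8, -32.1]), array([489.4, -37.6])]
False
0.7493601311843696 44.477330446243286 [520.2 -20.1  -1.3] 29.0083
0.7507381262024764 44.07951593399048
place [ 542.         -253.75206226]
half-corrected [ 542.         -253.97603113]
touch True [ 541.6 -253.8   10.8] [-1.2  1.3  5.4] [ 0.07  0.07 -0.  ] 32.2
```

View pics/inslot.png

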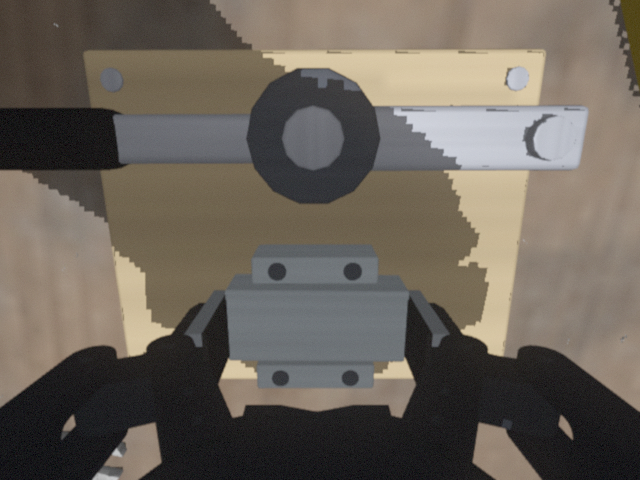

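Slot view: the tube sits between the cheeks, centred (tube 228–407, cheeks 253–377 px), at z matching the plate. Releasing and closing the handle.

```bash
python3 - <<'E'
from h import *
import pickle
o3=[np.pi,0,JY+np.pi/2]; s=bot.get_state(); x,y=s["tcp_pos"][:2]
bot.grip(1.0); bot.dwell(.3); bot.movel([x,y,110],o3,120)
im=imaging.capture("wrist"); cv2.imwrite("pics/rel.png",im)
a=np.pi+JY; z=32
p,o=hpose(a,110); bot.move_ptp(p,o); bot.grip(.42)
p,o=hpose(a,z); print(bot.movel(p,o,120,threshold=10)); bot.grip(.28)
e=arc(a,np.pi/2+JY-.2,z,9); print(np.degrees(e-JY))
p,o=hpose(e+.03,z); bot.movel(p,o,60)
bot.grip(.5); p,o=hpose(e+.03,150); bot.movel(p,o,150)
bot.move_ptp([500,-190,200],[np.pi,0,JY+np.pi/2]); bot.dwell(.2)
im2=imaging.capture("wrist"); cv2.imwrite("pics/end.png",np.hstack([im[40:340,120:520],im2[0:300,120:520]])); print(bot.get_state()["t"])
E
```

```text
False
arc end 83.41098535599554 [ 531.3 -109.9   30.3] [-2.  -0.9  1.5] 39.9417 0.27917206934761213
89.06128054357679
42.2083
```

View pics/end.png

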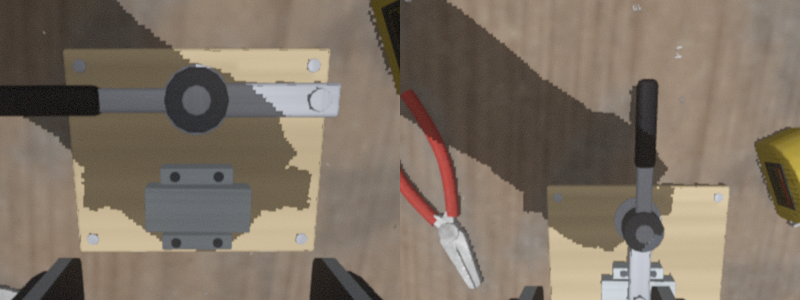

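Left half: the tube released and centred between the cheeks. Right half: the lever points along jig +y (grip (647,85) to hub (643,232)), with the hold-down arm over the tube. Nothing is touched, so I'm handing in.

```bash
python3 -c "
from bench import bot
print(bot.sign_off())"
```

```text
the job is handed in; nothing more can be done
None
```

The job is handed in: the handle was turned open, the tube was laid on the desk, re-gripped by its ends and set centred in the slot, and the handle was turned back to its closed stop with the arm over the tube; the last pictures showed this, but the hand-in call returned no verdict.

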